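# Lean washed pattern plates in a row against the angle plate to drain

### The job

Stand the two washed pattern plates that lie on the worktop to drain, leaning against the angle plate, one on each side of the plate already leaning there and set like it: hole end up and resting back on the upright, foot on the worktop and pushed home against the front of the base, square to it, with a gap of about 35 mm to the standing plate. Do not shift the angle plate or the standing plate, and leave the other things where they are.

Things in the scene. Friction and masses are not known exactly. Their poses are not given: they have to be found in the camera images.
- plate_a: Bare grey metal pattern plate lying flat, 150 x 60 x 12 mm, 0.2 to 0.4 kg, with one 22 mm through hole centred 25 mm from one short end (the hole end; the other end is the foot). Origin: middle of the face it lies on; x along the length towards the hole end, y across the 60 mm width, z up through the 12 mm.
- plate_b: A second plate exactly like plate_a, same origin and axes, also lying flat. They lie right of the angle plate, one nearer the robot and one farther, either way; one has its hole end roughly away from the robot, the other roughly towards it.
- plate_standing: A third, loose plate like plate_a (same origin and axes), already leaning about 17 deg from vertical near the middle of the angle plate, as the pattern for the others: hole end up, z axis away from the upright, foot on the worktop against the front of the base. A foot slid in from a 45 deg lean resists with up to about 12 N.
- angle_plate: Loose dark iron angle plate at the left, its front facing right; 6 kg, slides or rocks if pushed over 25 N. Upright 280 wide (y), 165 high, 14 thick, four upright slots; base 12 high projects 40 in front, 50 behind (mm). Origin: worktop level, mid-width, in the upright's front face. x runs from front to back (base front edge x = -40 mm), y along the upright towards the robot, z up.
- plate_a_foot (a point): Middle of the foot end of plate_a, at mid width and mid thickness, 75 mm from the plate's middle. Standing home, it is about 50 mm in front of the upright's face (x = -50 mm in the angle plate's frame) and 2 mm up.
- plate_b_foot (a point): Middle of the foot end of plate_b, at mid width and mid thickness, 75 mm from the plate's middle. Standing home, it is about 50 mm in front of the upright's face (x = -50 mm in the angle plate's frame) and 2 mm up.
- plate_standing_foot (a point): Middle of the foot end of plate_standing, at mid width and mid thickness, 75 mm from the plate's middle. Standing home, it is about 50 mm in front of the upright's face (x = -50 mm in the angle plate's frame) and 2 mm up.
- plate_a_top (a point): Middle of the hole end of plate_a, at mid width and mid thickness; about 6 mm in front of the upright's face and 145 mm up when standing.
- plate_b_top (a point): Middle of the hole end of plate_b, at mid width and mid thickness; about 6 mm in front of the upright's face and 145 mm up when standing.
- plate_standing_top (a point): Middle of the hole end of plate_standing, at mid width and mid thickness; about 6 mm in front of the upright's face and 145 mm up when standing.
- bell_i: Bystander: upright copper-brown cow bell, 52 x 87 x 89 mm, at the far edge. Origin under its middle.
- wood_block: Bystander: hardwood block, 46 x 76 x 38 mm, at the left. Origin under its middle. Beyond it and behind the angle plate (y over 0.18) lies the room's jumble of tools, up to 0.15 m high.
- punch_b: Bystander: steel punch, 100 mm long and 10 mm thick, lying at the right of the plates. Origin under its middle. Beyond it stand the room's vice (100 mm high, y below -0.28) and, nearer the robot, a heap of cow bells (up to 0.28 m high, x below 0.52, y below -0.2).
- nut_big: Bystander: big hexagon nut, 30 x 34 x 14 mm, lying in front of the standing plate's foot. Origin under its middle.

How it is judged:
At the end, for the whole second after the job is handed in: Both plates rest hole end up on the upright (gap under 8 mm), leaning 11.5-23 deg, feet on the worktop within 6 mm of home at the base, square within 0.1 rad, feet 75-115 mm from the standing plate's foot, one each side; the standing plate still leans as it did (angle between plate_a's own x axis and vertical between 0.2 and 0.4 rad and x of each of plate_a_foot, plate_b_foot, plate_standing_foot in the frame of angle_plate above -0.056 m and x of each of plate_a_top, plate_b_top, plate_standing_top in the frame of angle_plate above -0.014 m and height (world z) of each of plate_a_foot, plate_b_foot, plate_standing_foot below 0.009 m and height (world z) of each of plate_a_top, plate_b_top, plate_standing_top above 0.125 m and angle between the y axis of each of plate_a, plate_b, plate_standing and the y axis of angle_plate, either way round below 0.1 rad and contact force between each of plate_a, plate_b, plate_standing and angle_plate above 0.02 N and linear speed of each of plate_a, plate_b, plate_standing below 0.01 m/s and angular speed of each of plate_a, plate_b, plate_standing below 0.1 rad/s and horizontal distance between plate_a_foot and plate_standing_foot between 0.075 and 0.115 m and angle between plate_b's own x axis and vertical between 0.2 and 0.4 rad and horizontal distance between plate_b_foot and plate_standing_foot between 0.075 and 0.115 m and angle between plate_standing's own x axis and vertical between 0.2 and 0.4 rad and horizontal distance between plate_a_foot and plate_b_foot above 0.15 m); the robot touches nothing.
It fails at once if the angle plate is shifted more than 12 mm (distance of angle_plate from where it was at the start of the episode above 0.012 m).
It fails at once if the standing plate is shifted more than 15 mm (distance of plate_standing_top from where it was at the start of the episode above 0.015 m).
It fails at once if a bystander is moved more than 20 mm (distance of any of bell_i, wood_block, nut_big, punch_b from where it was at the start of the episode above 0.02 m).
It also fails if it takes over 72 s, if anything falls off the work surface, if the arm or the gripper's body presses on something with over 40 N, if the wrist force passes 120 N, or if a joint passes its speed limit or range.

### The arm

A 6-joint arm with a two-finger parallel gripper is mounted at the origin on a cart in front of the work surface, level with it; the furniture and walls round the work are solid. World frame = base frame: x ahead of the robot, y to its left, z up, the work surface at z = 0. Lengths are in m, angles in rad, forces in N, time in s.
With the tool pointing down it reaches from about 0.325 to 0.9 m from the base axis. Payload 6.1 kg.
Tool frame: the origin (TCP) lies midway between the tips of the shut fingers; the grasp point (between the pads) lies 19 mm behind it; z points along the fingers, y is the line along which they close (so a half turn about z gives the same grasp; the last joint's range is limited). The gripper opens to 87 mm and grips with 3 to 60 N. Pads are 19 mm wide; open, the fingers measure 117 mm over their backs; the gripper's body (75 mm by 190 mm) begins 51 mm behind the grasp point.
Start: joints at [1.144, 0.22, 1.526, -0, 1.395, -0.126], TCP at [0.185, 0.597, 0.223] pointing down, gripper open.
Joint ranges: [-2.98, 2.98], [-0.91, 2.08], [0.09, 2.57], [-1.24, 4.39], [0.2, 2.65], [-2.68, 2.68]. Speed limits (rad/s): [2.57, 2.57, 3.01, 3.14, 3.14, 3.14].

### API

Orientations are given as [roll, pitch, yaw] about the fixed x, y, z axes, in that order (R = Rz(yaw) Ry(pitch) Rx(roll)).
In Python, from workcell import bot gives the robot as it stands.
- The arm moves only by the shell command python3 jog.py 'ROWS'. ROWS is a JSON list that holds a single list of rows (three levels of brackets), with 1 to 10 rows, each of 7 numbers: dx, dy, dz in shares of the most that a row can go, 1 being 50 mm, then a rotation vector rx, ry, rz in shares of 4 rad (1.0 is 4 rad), then the opening from 0.0 (shut) to 1.0 (fully open); each row shifts and turns the commanded pose from where the row before left it, along the tool's axes as they then stand; what a row does not reach is not made up. A row lasts 1/10 s, in which the tool goes at most 0.05 m and 0.15 rad, less where a joint would pass 70% of its speed; a pose out of reach is approached as far as the arm can. The fingers move at their own pace and stop on an object; the grip force is fixed at half the most. Time passes only in rows, so rows that do not move let the fingers close. It prints the time, the measured TCP pose, the force, the opening and the grip force at its end. Input that does not fit is refused with a message, and nothing moves.
- bot.get_obs(): the state, without advancing time (a new reading comes with each control period).
- bot.get_image(name): name is "scene" or "top" or "wrist"; returns a dict with "frame" (420x560x3 uint8, red, green, blue), "depth" (420x560 float32, m along the optical axis (not along the pixel's ray), 0 where there is no reading), "fx", "fy", "cx", "cy" (pixels), "cam_to_world" (4x4, takes a point from camera to world coordinates); the wrist camera has in their place "T_tool_cam" (4x4, takes a point from camera to tool coordinates, whose origin is the TCP and whose axes are the flange's). Camera axes: x right, y up, looking along -z (the intrinsics and any distortion apply to the point x, -y, -z); pixel columns grow to the right and rows downward; lengths in m; the calibration is good to about 2 mm. A picture is of the moment at which its call begins: read the wrist's pose just before it.
- bot.hand_in(): hands the job in; it is judged then, once.
The state is a dict: "clock": time; "q": joint angles; "qvel": joint speeds; "effort": joint torques, N m; "tool_pos": TCP position; "ee_rot": TCP orientation; "wrist_force": force on the tool from outside, world axes, zero at the start; "ft_torque": the same for the moment, N m; "grip_width": opening from 0.0 (shut) to 1.0 (fully open); "grasp_force": force on a finger pad.
Only numpy, scipy, OpenCV 4.12 (cv2) and the standard library are available. Lean on these libraries where they do the work, as an engineer would, in place of code of your own. Each camera call takes 0.05 s, during which the arm holds its last target. There are 200 camera calls.

## Working session

There is one attempt and no reset: what is moved stays moved. The work goes in short steps, Python scripts to look and compute and a shell command to move; the robot and the scene stay as the last step left them, time stands still between calls to the robot, and variables do not carry over. Pictures are saved under pics/ and viewed, at most 10 in all, crops included, and the job is handed in when it is done.

```bash
ls; mkdir -p pics; cat > h.py <<'E'
import numpy as np,cv2
from workcell import bot
from scipy.spatial.transform import Rotation as R
def snap(n,f):
    im=bot.get_image(n); cv2.imwrite(f'pics/{f}.png',im['frame'][:,:,::-1]); np.savez(f'pics/{f}.npz',**{k:v for k,v in im.items()}); return im
def cloud(im):
    d=im['depth']; v,u=np.mgrid[:d.shape[0],:d.shape[1]]
    p=np.stack([(u-im['cx'])/im['fx']*d,-(v-im['cy'])/im['fy']*d,-d,np.ones_like(d)],-1)
    return p@np.array(im['cam_to_world']).T
E
python3 - <<'E'
from h import *
for n in('top','scene'):
    im=snap(n,n+'0'); print(n,[k for k in im],im['cam_to_world'])
o=bot.get_obs();print(o)
E
```

```text
jog.py
pics
workcell.py
top ['frame', 'depth', 'fx', 'fy', 'cx', 'cy', 'cam_to_world'] [[ 1.06232854e-02  9.80601650e-01 -1.95723147e-01  3.57424461e-01]
 [-9.99939284e-01  1.09909300e-02  7.92362147e-04 -1.02540569e-03]
 [ 2.92817103e-03  1.95702846e-01  9.80658871e-01  1.17306994e+00]
 [ 0.00000000e+00  0.00000000e+00  0.00000000e+00  1.00000000e+00]]
scene ['frame', 'depth', 'fx', 'fy', 'cx', 'cy', 'cam_to_world'] [[ 0.88847825  0.29338725 -0.35288855  0.212832  ]
 [-0.45870486  0.54426735 -0.70239796 -0.74054945]
 [-0.01400889  0.785937    0.61814786  0.75988496]
 [ 0.          0.          0.          1.        ]]
{'clock': 0.1, 'q': array([ 1.14393806e+00,  2.21158060e-01,  1.52747212e+00,  2.91104109e-06,
        1.39470529e+00, -1.26076465e-01]), 'qvel': array([ 0.00117603, -0.00133655, -0.00373397, -0.00167764,  0.00131346,
        0.00021089]), 'effort': array([ 1.03245773e-03, -4.95950139e+01, -3.88516009e+01,  7.03234551e-02,
        5.16169367e-02, -1.76132875e-05]), 'tool_pos': array([0.18492629, 0.59644021, 0.22155297]), 'ee_rot': array([-3.13986403e+00, -2.21989149e-04,  2.84081015e+00]), 'wrist_force': array([-0.24057213, -0.21737859, -0.18564765]), 'ft_torque': array([ 0.06086284, -0.02157292, -0.02418408]), 'grasp_force': 0.0, 'grip_width': 1.0001971355039647}
```

View pics/top0.png

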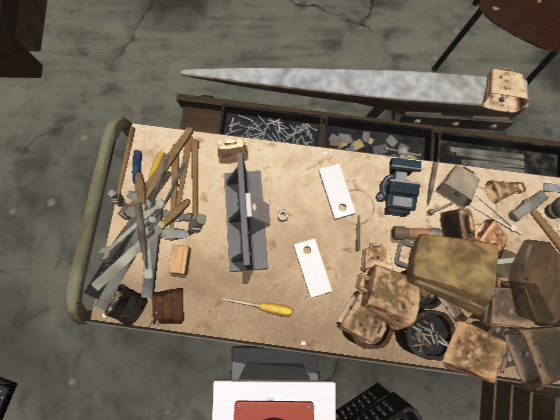

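View pics/scene0.png

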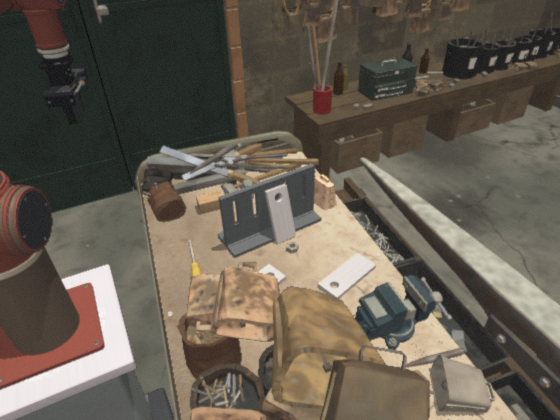

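The top view shows the near plate at about (313,268) with its hole at (308,250), and the far plate at (337,191) with its hole at (342,210). The standing plate is near (250,205), the nut at (283,215), and the upright runs from (239,160) to (243,270). I'll measure these with depth.

```bash
python3 - <<'E'
from h import *
im=dict(np.load('pics/top0.npz')); P=cloud(im)[...,:3]; f=im['frame'].astype(int)
print(im['fx'])
def rect(m,n):
    p=P[m]; r=cv2.minAreaRect((p[:,:2]*1000).astype(np.float32)); print(n,r,'z',np.median(p[:,2]),len(p)); 
bright=(f.min(-1)>190)
k,lab,st,c=cv2.connectedComponentsWithStats(bright.astype(np.uint8))
for i in range(1,k):
    if st[i,4]>150 and 220<c[i][0]<380 and c[i][1]<310: print(c[i],st[i]); rect(lab==i,'bright')
for u,v in[(308,250),(342,210),(283,215),(250,205),(336,185),(318,280),(358,233)]: print(u,v,P[v,u])
def box(u0,v0,u1,v1,z0,z1,n):
    m=np.zeros(f.shape[:2],bool); m[v0:v1,u0:u1]=1; m&=(P[...,2]>z0)&(P[...,2]<z1); rect(m,n)
box(220,140,260,280,.158,.175,'upright top')
box(244,170,275,275,.008,.017,'base front')
box(274,205,292,224,.008,.03,'nut')
# standing plate: points in between, and upright face
m=np.zeros(f.shape[:2],bool); m[185:230,240:265]=1
for z in(.04,.08,.12,.14):
    q=P[m&(abs(P[...,2]-z)<.012)&bright]; print(z,len(q),q.min(0),q.max(0),q.mean(0)) if len(q) else print(z,0)
E
python3 -c "
import cv2;i=cv2.imread('pics/top0.png')[130:320,210:390];cv2.imwrite('pics/c0.png',cv2.resize(i,None,fx=3.1,fy=3.1,interpolation=2))"
```

```text
423.6609821839747
[336.630394   189.71575985] [ 319  163   37   55 1066]
bright ((539.36279296875, -131.00526428222656), (134.60092163085938, 426.4595642089844), 71.97428894042969) z 0.011620676954307796 1066
[312.86052409 268.26120034] [ 294  239   38   58 1183]
bright ((434.03753662109375, -57.81237030029297), (151.95175170898438, 154.15464782714844), 17.378000259399414) z 0.011781880834181413 1183
308 250 [ 0.49436686 -0.0893733   0.00148138]
342 210 [ 0.60879408 -0.18586552  0.00222084]
283 215 [ 0.59320549 -0.01926085 -0.00124392]
250 205 [0.58804282 0.0651841  0.14605366]
336 185 [ 0.67913462 -0.16876849  0.01157876]
318 280 [ 0.41203151 -0.11596633  0.00631874]
358 233 [ 0.54226483 -0.22780736  0.01012495]
upright top ((577.928466796875, 82.71837615966797), (280.41522216796875, 14.112542152404785), 5.240055561065674) z 0.16481684500973515 665
base front ((578.9691162109375, 53.345458984375), (279.54931640625, 67.04326629638672), 0.2604513466358185) z 0.011917032277401152 1013
nut ((592.1365356445312, -16.218360900878906), (31.989240646362305, 27.95172119140625), 0.7491353750228882) z 0.013815911291291116 78
0.04 0
0.08 0
0.12 6 [0.58744486 0.05682887 0.10910637] [0.59594406 0.05979162 0.11422937] [0.59197923 0.05792008 0.11145165]
0.14 82 [0.5625171  0.06453687 0.14223809] [0.61880655 0.07596751 0.14942903] [0.58903607 0.06984187 0.14565194]
```

View pics/c0.png

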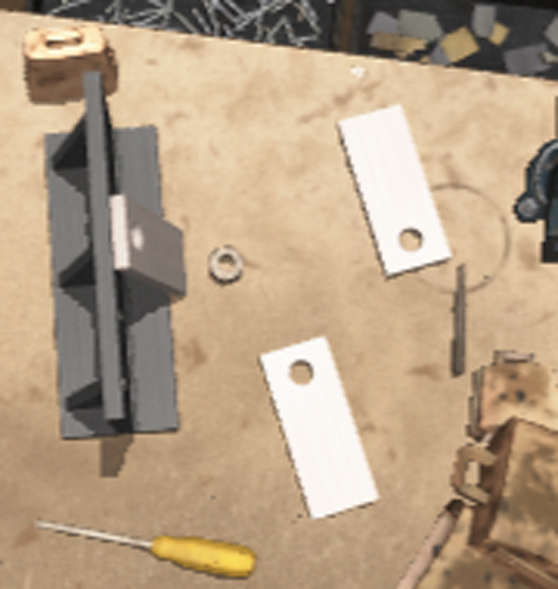

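The enlarged crop confirms this: near plate with hole end away from the robot, far plate with hole end towards it. Next I'll fit the plates properly.

```bash
cat >> h.py <<'E'
def flat(P,f,u0,v0,u1,v1):
    m=np.zeros(f.shape[:2],np.uint8); m[v0:v1,u0:u1]=1
    m&=((f.min(-1)>190)&(P[...,2]>.008)&(P[...,2]<.016)).astype(np.uint8)
    return cv2.minAreaRect((P[m>0][:,:2]*1000).astype(np.float32)),P[m>0]
E
python3 - <<'E'
from h import *
im=dict(np.load('pics/top0.npz')); P=cloud(im)[...,:3]; f=im['frame'].astype(int)
for b in[(290,235,336,302),(315,158,360,222)]:
    r,p=flat(P,f,*b); print(r)
th=np.radians(5.24); X=np.array([-np.sin(th),np.cos(th)]);Y=np.array([-np.cos(th),-np.sin(th)]);O=np.array([.578,.0827])-.007*X
print('O',O,X,Y)
Q=np.concatenate([np.stack([(P[...,:2]-O)@X,(P[...,:2]-O)@Y],-1),P[...,2:]],-1)
m=np.zeros(f.shape[:2],bool); m[165:275,240:275]=1
b=Q[m&(abs(Q[...,2]-.012)<.002)]
for y in(-.12,-.08,.06,.1,.13):
    s=b[abs(b[:,1]-y)<.01]; print('base edge at',y,s[:,0].min() if len(s) else None)
s=Q[m&(Q[...,2]>.02)&(Q[...,0]<-.003)&(abs(Q[...,1])<.07)]
print('standing',len(s)); 
for z0 in np.arange(.02,.15,.02):
    t=s[(s[:,2]>=z0)&(s[:,2]<z0+.02)]
    if len(t): print(round(z0,2),len(t),t[:,0].mean().round(4),np.percentile(t[:,1],[2,50,98]).round(4))
E
```

```text
((446.3139343261719, -99.77548217773438), (149.97842407226562, 59.14875411987305), 17.889606475830078)
((663.6991577148438, -169.5518341064453), (150.60189819335938, 59.649967193603516), 16.830989837646484)
O [0.57863929 0.07572925] [-0.09132782  0.99582088] [-0.99582088 -0.09132782]
base edge at -0.12 -0.039873511656568404
base edge at -0.08 -0.039928030269859936
base edge at 0.06 -0.03960827002386711
base edge at 0.1 -0.03939982304235674
base edge at 0.13 -0.038363341373027465
standing 479
0.02 57 -0.0467 [-0.0395 -0.0075  0.0197]
0.04 53 -0.0408 [-0.0385 -0.0072  0.0193]
0.06 63 -0.035 [-0.0393 -0.0053  0.0195]
0.08 61 -0.0285 [-0.0377 -0.0076  0.0191]
0.1 88 -0.0212 [-0.0392 -0.0104  0.0191]
0.12 54 -0.0155 [-0.0395 -0.0045  0.0194]
0.14 103 -0.0084 [-0.039  -0.009   0.0187]
```

Units first: shifts go in shares of 50 mm and turns go in shares of 4 rad. So -0.0384 m is -0.768, -0.0315 m is -0.63.

```bash
cat >> h.py <<'E'
th=np.radians(5.24); X=np.array([-np.sin(th),np.cos(th),0]);Y=np.array([-np.cos(th),-np.sin(th),0]);Z=np.array([0,0,1.]);O=np.array([.57864,.07573,0])
def to(pos,Rt=None):
    "tool-axis translation (in present frame) and rotvec to a target"
    o=bot.get_obs(); R0=R.from_euler('xyz',o['ee_rot']); np.set_printoptions(suppress=True,precision=4)
    print('t',round(o['clock'],2),'q',o['q'],'pos',o['tool_pos'],'F',o['wrist_force'],'w',o['grip_width'],'g',o['grasp_force'])
    print('d tool',R0.inv().apply(np.array(pos)-o['tool_pos']),'rot',(R0.inv()*Rt).as_rotvec() if Rt is not None else '')
def down(psi): return R.from_euler('xyz',[np.pi,0,psi])
E
python3 jog.py '[[[-0.63,-0.768,0,0,0,0,1],[-0.63,-0.768,0,0,0,0,1],[-0.63,-0.768,0,0,0,0,1],[-0.63,-0.768,0,0,0,0,1],[-0.63,-0.768,0,0,0,0,1],[-0.63,-0.768,0,0,0,0,1],[-0.63,-0.768,0,0,0,0,1],[-0.63,-0.768,0,0,0,0,1],[-0.63,-0.768,0,0,0,0,1],[-0.63,-0.768,0,0,0,0,1]]]'
python3 jog.py '[[[-0.63,-0.768,0,0,0,0,1],[-0.63,-0.768,0,0,0,0,1],[-0.63,-0.768,0,0,0,0,1],[-0.63,-0.768,0,0,0,0,1],[-0.63,-0.768,0,0,0,0,1],[0,0,0,0,0,0.0373,1],[0,0,0,0,0,0.0373,1],[0,0,0,0,0,0.0373,1],[0,0,0,0,0,0.0373,1],[0,0,0,0,0,0.0373,1]]]'
python3 jog.py '[[[0,0,0,0,0,0.0373,1],[0,0,0,0,0,0.0373,1],[0,0,0,0,0,0.0373,1],[0,0,0,0,0,0.0373,1],[0,0,0,0,0,0.0373,1],[0,0,0,0,0,0.0373,1],[0,0,0,0,0,0.0373,1],[0,0,0,0,0,0.0373,1],[0,0,0,0,0,0.0373,1],[0,0,0,0,0,0.0373,1]]]'
python3 - <<'E'
from h import *
to([.4653,-.0936,.002],down(.312))
im=dict(np.load('pics/top0.npz')); P=cloud(im)[...,:3].reshape(-1,3)
s=P[(P[:,0]>.38)&(P[:,0]<.55)&(P[:,1]<-.12)&(P[:,2]>.04)]; print('heap ymax',s[:,1].max(), s[np.argsort(-s[:,1])[:3]])
E
```

```text
clock: 1.1
tool_pos: [0.3724, 0.135, 0.2225]
ee_rot: [3.141, 0.0, 2.841]
wrist_force: [-0.3, 0.9, 0.3]
grip_width: 0.999
grasp_force: 0.0
clock: 2.1
tool_pos: [0.4655, -0.0932, 0.222]
ee_rot: [-3.141, -0.001, 2.089]
wrist_force: [0.7, 0.2, 0.0]
grip_width: 0.998
grasp_force: 0.0
clock: 3.1
tool_pos: [0.4654, -0.093, 0.2221]
ee_rot: [-3.141, 0.001, 0.6]
wrist_force: [-0.5, 0.3, -0.3]
grip_width: 1.0
grasp_force: 0.0
t 3.1 q [-0.3636 -0.1461  1.9044 -0.      1.3842  0.6075] pos [ 0.4654 -0.093   0.2221] F [-0.467   0.2862 -0.3257] w 1.000389452740476 g 0.0
d tool [-0.0003  0.0006  0.2201] rot [-0.0007  0.0007  0.2877]
heap ymax -0.18316088172009073 [[ 0.3931 -0.1832  0.187 ]
 [ 0.3909 -0.1834  0.1854]
 [ 0.3954 -0.1834  0.1858]]
```

To row units: 0.03 m is 0.6, 0.144 rad is 0.036.

```bash
python3 jog.py '[[[0,0,0.6,0,0,0.036,1],[0,0,0.6,0,0,0.036,1],[0,0,0.6,0,0,0,1],[0,0,0,0,0,0,1]]]'
python3 - <<'E'
from h import *
im=dict(np.load('pics/top0.npz')); P=cloud(im)[...,:3].reshape(-1,3)
for x in(.43,.46,.49,.52):
  s=P[(abs(P[:,0]-x)<.015)&(P[:,1]<-.12)&(P[:,1]>-.3)&(P[:,2]>.04)]; print(x,s[s[:,1].argmax()] if len(s) else None)
to([.4653,-.0936,.002],down(.312))
im=snap('scene','s1'); im=snap('wrist','w1')
print(im['T_tool_cam'])
a=cv2.imread('pics/s1.png'); b=cv2.imread('pics/w1.png'); cv2.imwrite('pics/sw1.png',np.hstack([cv2.resize(a,(400,300)),cv2.resize(b,(400,300))]))
E
```

```text
clock: 3.5
tool_pos: [0.4621, -0.0918, 0.128]
ee_rot: [-3.136, 0.007, 0.318]
wrist_force: [-0.7, 1.0, -0.4]
grip_width: 1.003
grasp_force: 0.0
0.43 [ 0.41649033 -0.19001516  0.17833217]
0.46 [ 0.44581101 -0.23487324  0.04309223]
0.49 [ 0.47821121 -0.25771147  0.04085854]
0.52 None
t 3.5 q [-0.3637 -0.0526  2.0027 -0.0001  1.2006  0.8891] pos [ 0.4621 -0.0918  0.128 ] F [-0.7317  0.9785 -0.4429] w 1.0032652064762642 g 0.0
d tool [0.0034 0.0034 0.1259] rot [-0.0057  0.0072  0.006 ]
[[ 0.0005  0.9675  0.253   0.0681]
 [ 1.     -0.0003 -0.0009 -0.0007]
 [-0.0008  0.253  -0.9675 -0.1616]
 [ 0.      0.      0.      1.    ]]
```

View pics/sw1.png

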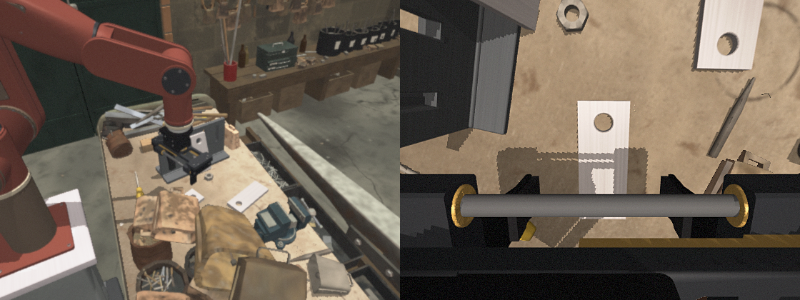

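The wrist view shows the near plate square between the open fingers, with its hole at about (604,122) in the composite, and nothing in the way. I'll descend and grip.

To row units: 0.03 m is 0.6, 0.003 m is 0.06, 0.007 rad is 0.0018.

```bash
python3 jog.py '[[[0.06,0.06,0.6,-0.0013,0.0018,0.0015,1],[0,0,0.6,0,0,0,1],[0,0,0.6,0,0,0,1],[0,0,0.4,0,0,0,1],[0,0,0,0,0,0,1]]]'
python3 - <<'E'
from h import *
to([.4653,-.0936,.003],down(.312))
E
```

```text
clock: 4.1
tool_pos: [0.4694, -0.095, 0.0217]
ee_rot: [3.138, -0.005, 0.312]
wrist_force: [-0.1, 0.1, -0.5]
grip_width: 0.998
grasp_force: 0.0
t 4.1 q [-0.3649  0.1224  2.0549  0.0006  0.9585  0.8934] pos [ 0.4694 -0.095   0.0217] F [-0.1206  0.0635 -0.4737] w 0.9984710965801251 g 0.0
d tool [-0.0036 -0.0027  0.0187] rot [ 0.0033 -0.0049  0.0001]
```

To row units: 0.01 m is 0.2, -0.003 m is -0.06, -0.006 rad is -0.0015.

```bash
python3 jog.py '[[[-0.06,-0.06,0.2,0.0013,-0.0015,0,1],[0,0,0.16,0,0,0,1],[0,0,0,0,0,0,1],[0,0,0,0,0,0,0.5],[0,0,0,0,0,0,0.5],[0,0,0,0,0,0,0.5],[0,0,0,0,0,0,0.5],[0,0,0,0,0,0,0.5],[0,0,0,0,0,0,0.5]]]'
python3 - <<'E'
from h import *
to([.4653,-.0936,.2],down(.312))
E
```

```text
clock: 5.0
tool_pos: [0.4669, -0.0936, 0.0048]
ee_rot: [3.141, -0.002, 0.312]
wrist_force: [-0.0, -0.2, 1.4]
grip_width: 0.687
grasp_force: 30.0
t 5.0 q [-0.3641  0.152   2.0621  0.0006  0.9259  0.8945] pos [ 0.4669 -0.0936  0.0048] F [-0.0469 -0.1908  1.3892] w 0.6870833271771926 g 29.995842576026917
d tool [-0.0012 -0.0004 -0.1952] rot [ 0.0006 -0.0015 -0.0002]
```

To row units: -0.045 m is -0.9, -0.04 m is -0.8, -0.15 rad is -0.0375.

```bash
python3 jog.py '[[[0,0,-0.4,0,0,0,0.5],[0,0,-0.9,0,0,0,0.5],[0,0,-0.9,0,0,0,0.5],[0,0,-0.9,0,0,0,0.5],[0,0,-0.9,0,0,0,0.5],[0.6,0,-0.8,0,0,0,0.5],[0,0,0,0,0,-0.0375,0.5],[0,0,0,0,0,-0.0375,0.5],[0,0,0,0,0,-0.0375,0.5],[0,0,0,0,0,-0.0375,0.5]]]'
python3 jog.py '[[[0,0,0,0,0,-0.0375,0.5],[0,0,0,0,0,-0.0375,0.5],[0,0,0,0,0,-0.0375,0.5],[0,0,0,0,0,-0.0375,0.5],[0,0,0,0,0,-0.0375,0.5],[0,0,0,0,0.03,0,0.5],[0,0,0,0,0.03,0,0.5],[0,0,0,0,0.03,0,0.5],[0,0,0,0,0.03,0,0.5],[0,0,0,0,0,0,0.5]]]'
cat >> h.py <<'E'
def place(y,x=-.050,z=.002,a=17,g=.0965,c=.0012):
    a=np.radians(a); u=X*np.sin(a)+Z*np.cos(a); n=-X*np.cos(a)+Z*np.sin(a)
    return O+y*Y+x*X+z*Z+g*u-c*n, R.from_matrix(np.stack([u,np.cross(-n,u),-n],1))
E
python3 - <<'E'
from h import *
p,r=place(.083); print(p,r.as_euler('xyz')); to(p,r)
E
```

```text
clock: 6.0
tool_pos: [0.4943, -0.0839, 0.2437]
ee_rot: [-3.14, -0.0, 0.918]
wrist_force: [0.7, 0.2, -2.4]
grip_width: 0.682
grasp_force: 30.0
clock: 7.0
tool_pos: [0.4938, -0.0861, 0.2418]
ee_rot: [-3.138, -0.485, 1.656]
wrist_force: [0.2, -0.1, -3.5]
grip_width: 0.683
grasp_force: 30.0
[0.49787174 0.04759748 0.09393256] [ 3.14159265 -1.27409035  1.66225158]
t 7.0 q [-0.5884  0.0921  1.7087  0.3714  1.6551 -0.7023] pos [ 0.4938 -0.0861  0.2418] F [ 0.1974 -0.147  -3.4591] w 0.6826116659518511 g 29.99256670475006
d tool [0.0486 0.0162 0.1927] rot [ 0.0011  0.7895 -0.0056]
```

The tool can tilt further, but a horizontal wrist at the upright would bring the forearm down into the bell heap. I'll lay the plate back and regrip it with the hand inclined towards the hole end, so that the hand stays steep when the plate stands.

To row units: 0.15 rad is 0.0375.

```bash
python3 jog.py '[[[0,0,0,0,-0.03,0,0.5],[0,0,0,0,-0.03,0,0.5],[0,0,0,0,-0.03,0,0.5],[0,0,0,0,-0.03,0,0.5],[0,0,0,0,0,0.0375,0.5],[0,0,0,0,0,0.0375,0.5],[0,0,0,0,0,0.0375,0.5],[0,0,0,0,0,0.0375,0.5],[0,0,0,0,0,0.0375,0.5],[0,0,0,0,0,0.0375,0.5]]]'
python3 jog.py '[[[0,0,0,0,0,0.0375,0.5],[0,0,0,0,0,0.0375,0.5],[0,0,0,0,0,0.0375,0.5],[-0.6,0,0.8,0,0,0,0.5],[0,0,0.9,0,0,0,0.5],[0,0,0.9,0,0,0,0.5],[0,0,0.9,0,0,0,0.5],[0,0,0.8,0,0,0,0.5],[0,0,0.4,0,0,0,0.5],[0,0,0,0,0,0,0.5]]]'
python3 - <<'E'
from h import *
to([.4663,-.0936,.0048],down(.312))
E
```

```text
clock: 8.0
tool_pos: [0.4947, -0.0835, 0.2445]
ee_rot: [3.14, -0.0, 0.757]
wrist_force: [-0.5, 0.5, -2.5]
grip_width: 0.685
grasp_force: 30.0
clock: 9.0
tool_pos: [0.4642, -0.0919, 0.007]
ee_rot: [-3.139, 0.003, 0.313]
wrist_force: [-1.1, -0.5, -1.6]
grip_width: 0.684
grasp_force: 30.0
t 9.0 q [-0.3623  0.1452  2.0647 -0.0002  0.9354  0.8955] pos [ 0.4642 -0.0919  0.007 ] F [-1.067  -0.4911 -1.5952] w 0.684395508184537 g 29.993880093097687
d tool [0.0015 0.0022 0.0021] rot [-0.0022  0.003   0.0011]
```

To row units: -0.005 m is -0.1, 0.004 m is 0.08, -0.13 rad is -0.0325.

```bash
python3 jog.py '[[[0,0,0.08,0,0,0,0.5],[0,0,0,0,0,0,0.5],[0,0,0,0,0,0,0.85],[0,0,0,0,0,0,0.85],[0,0,-0.1,0,-0.0325,0,0.85],[0,0,0,0,-0.0325,0,0.85],[0,0,0,0,-0.0325,0,0.85],[0,0,0,0,-0.0325,0,0.85],[0,0,0,0,-0.0325,0,0.85],[0,0,0,0,0,0,0.85]]]'
python3 jog.py '[[[0,0,0,0,0,0,0.85],[0,0,0,0,0,0,0.85]]]'
python3 - <<'E'
from h import *
to([.4663,-.0936,.007],down(.312)*R.from_rotvec([0,-.65,0]))
im=snap('top','t2'); P=cloud(im)[...,:3]; r,p=flat(P,im['frame'].astype(int),290,235,345,302); print(r)
E
```

```text
clock: 10.0
tool_pos: [0.4663, -0.0924, 0.0071]
ee_rot: [-3.138, 0.655, 0.315]
wrist_force: [-0.2, 0.0, -0.2]
grip_width: 0.849
grasp_force: 0.0
clock: 10.2
tool_pos: [0.467, -0.0937, 0.0117]
ee_rot: [3.14, 0.645, 0.311]
wrist_force: [-0.2, -0.4, 0.4]
grip_width: 0.846
grasp_force: 0.0
t 10.2 q [-0.1644  0.6283  1.5573 -0.2799  1.5466  1.1877] pos [ 0.467  -0.0937  0.0117] F [-0.1851 -0.3539  0.3917] w 0.8459629557061884 g 0.0
d tool [ 0.0023 -0.0003  0.0041] rot [ 0.0004 -0.0046 -0.001 ]
((444.1540832519531, -99.49832153320312), (144.26620483398438, 59.214813232421875), 18.138599395751953)
```

To row units: 0.004 m is 0.08, 0.0025 m is 0.05.

```bash
python3 jog.py '[[[0.05,0,0.08,0,0,0,0.85],[0,0,0,0,0,0,0.85],[0,0,0,0,0,0,0.5],[0,0,0,0,0,0,0.5],[0,0,0,0,0,0,0.5],[0,0,0,0,0,0,0.5]]]'
python3 - <<'E'
from h import *
to([.4663,-.0936,.1],down(.312)*R.from_rotvec([0,-.65,0]))
E
```

```text
clock: 10.85
tool_pos: [0.4663, -0.0937, 0.0063]
ee_rot: [3.141, 0.649, 0.312]
wrist_force: [-0.1, 1.1, 4.8]
grip_width: 0.686
grasp_force: 30.6
t 10.85 q [-0.1639  0.6387  1.5557 -0.2809  1.5418  1.1899] pos [ 0.4663 -0.0937  0.0063] F [-0.0768  1.0757  4.8495] w 0.6864134094999719 g 30.575305556776584
d tool [-0.0566 -0.0001 -0.0747] rot [ 0.0002 -0.0008 -0.0004]
```

To row units: -0.0359 m is -0.718, -0.0319 m is -0.638, -0.1194 rad is -0.0299.

```bash
python3 jog.py '[[[-0.24,0,-0.32,0,0,0,0.5],[-0.544,0,-0.718,0,0,0,0.5],[-0.544,0,-0.718,0,0,0,0.5],[-0.544,0,-0.718,0,0,0,0.5],[-0.544,0,-0.718,0,0,0,0.5],[-0.484,0,-0.638,0,0,0,0.5],[0,0,0,-0.0227,0,-0.0299,0.5],[0,0,0,-0.0227,0,-0.0299,0.5],[0,0,0,-0.0227,0,-0.0299,0.5],[0,0,0,-0.0227,0,-0.0299,0.5]]]'
python3 jog.py '[[[0,0,0,-0.0227,0,-0.0299,0.5],[0,0,0,-0.0227,0,-0.0299,0.5],[0,0,0,-0.0227,0,-0.0299,0.5],[0,0,0,-0.0227,0,-0.0299,0.5],[0,0,0,-0.0227,0,-0.0299,0.5],[0,0,0,0,0.035,0,0.5],[0,0,0,0,0.035,0,0.5],[0,0,0,0,0.035,0,0.5],[0,0,0,0,0.035,0,0.5],[0,0,0,0,0.035,0,0.5]]]'
python3 jog.py '[[[0,0,0,0,0.035,0,0.5],[0,0,0,0,0.035,0,0.5],[0,0,0,0,0.035,0,0.5],[0,0,0,0,0.035,0,0.5],[0,0,0,0,0,0,0.5],[0,0,0,0,0,0,0.5]]]'
python3 - <<'E'
from h import *
p,r=place(.083,x=-.075,z=.02,g=.096,c=0); print(p); to(p,r*R.from_rotvec([0,-.65,0]))
im=snap('scene','s3'); cv2.imwrite('pics/s3c.png',cv2.imread('pics/s3.png')[60:340,60:440])
E
```

```text
clock: 11.85
tool_pos: [0.4665, -0.093, 0.245]
ee_rot: [-3.141, 0.649, 0.919]
wrist_force: [-0.7, -0.4, -2.5]
grip_width: 0.685
grasp_force: 30.0
clock: 12.85
tool_pos: [0.4667, -0.0932, 0.2467]
ee_rot: [3.138, -0.055, 1.663]
wrist_force: [0.4, -1.0, -3.5]
grip_width: 0.682
grasp_force: 30.0
clock: 13.45
tool_pos: [0.466, -0.094, 0.2446]
ee_rot: [-3.14, -0.609, 1.659]
wrist_force: [0.5, 1.2, -1.9]
grip_width: 0.687
grasp_force: 30.0
[0.50027309 0.02141361 0.11180526]
t 13.45 q [-0.6787  0.1062  1.731   0.43    1.74   -0.7895] pos [ 0.466  -0.094   0.2446] F [ 0.5044  1.247  -1.9439] w 0.6870574934026172 g 29.99292701482773
d tool [0.0157 0.0446 0.1729] rot [ 0.0002  0.0147 -0.0024]
```

View pics/s3c.png

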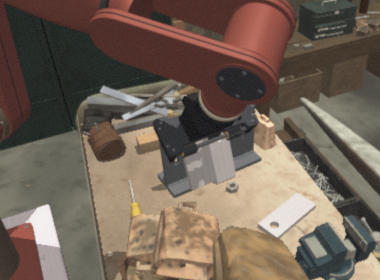

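The scene view shows the plate held nearly upright (crop 205,165), clear of the heap. Now I'll move to just in front of its slot.

To row units: 0.0346 m is 0.692, 0.009 m is 0.18, 0.0147 rad is 0.0037.

```bash
python3 jog.py '[[[0.06,0.18,0.692,0,0.0037,0,0.5],[0.06,0.18,0.692,0,0,0,0.5],[0.06,0.18,0.692,0,0,0,0.5],[0.06,0.18,0.692,0,0,0,0.5],[0.06,0.18,0.692,0,0,0,0.5],[0,0,0,0,0,0,0.5],[0,0,0,0,0,0,0.5]]]'
cat > est.py <<'E'
from h import *
def est(f,y0,y1):
    im=snap('top',f); P=cloud(im)[...,:3]
    Q=np.stack([(P-O)@X,(P-O)@Y,P[...,2]],-1)
    s=Q[(Q[...,1]>y0)&(Q[...,1]<y1)&(Q[...,0]>-.12)&(Q[...,0]<-.002)&(Q[...,2]>.02)&(Q[...,2]<.16)]
    for z0 in np.arange(.02,.16,.02):
        t=s[(s[:,2]>=z0)&(s[:,2]<z0+.02)]
        if len(t)>3: print(round(z0,2),len(t),t[:,0].mean().round(4),t[:,2].mean().round(4),np.percentile(t[:,1],[3,97]).round(4))
E
python3 - <<'E'
from h import *
from est import est
p,r=place(.083,x=-.05,z=.002,g=.096,c=0); to(p,r*R.from_rotvec([0,-.65,0]))
w=snap('wrist','w4'); s=snap('scene','s4')
b=cv2.imread('pics/s4.png')[140:280,190:350]; cv2.imwrite('pics/sw4.png',np.hstack([cv2.resize(cv2.imread('pics/w4.png'),(400,300)),cv2.resize(b,(400,300))]))
# scene depth
P=cloud(s)[...,:3]; Q=np.stack([(P-O)@X,(P-O)@Y,P[...,2]],-1)
s=Q[(Q[...,1]>.05)&(Q[...,1]<.12)&(Q[...,0]>-.13)&(Q[...,0]<-.005)&(Q[...,2]>.02)]
for z0 in np.arange(.02,.18,.02):
    t=s[(s[:,2]>=z0)&(s[:,2]<z0+.02)]
    if len(t)>3: print(round(z0,2),len(t),np.median(t[:,0]).round(4),np.percentile(t[:,1],[3,97]).round(4))
E
```

```text
clock: 14.2
tool_pos: [0.5009, 0.0245, 0.1149]
ee_rot: [3.139, -0.623, 1.667]
wrist_force: [-0.2, 0.5, -2.2]
grip_width: 0.686
grasp_force: 30.0
t 14.2 q [-0.4684  0.2294  1.8638  0.5224  1.4337 -0.7395] pos [0.5009 0.0245 0.1149] F [-0.1849  0.5269 -2.2174] w 0.6857231829299447 g 29.993105828762054
d tool [ 0.0055 -0.0009  0.03  ] rot [-0.0001  0.0012  0.0038]
0.02 110 -0.0772 [0.0523 0.1098]
0.04 172 -0.0723 [0.0524 0.1105]
0.06 186 -0.0661 [0.0521 0.1103]
0.08 166 -0.06 [0.0521 0.1107]
0.1 40 -0.0543 [0.0509 0.0798]
0.12 4 -0.0625 [0.0507 0.06  ]
0.16 102 -0.1212 [0.0528 0.1189]
```

View pics/sw4.png

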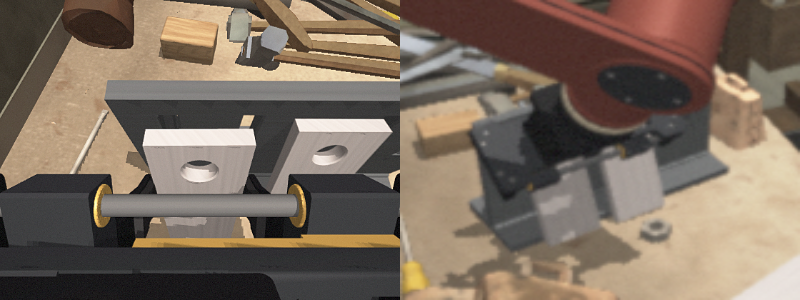

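The wrist view shows the plate (left, 200,170) hole end up beside the standing plate (right), parallel and with a clear gap. The lean measures about 16.5°. I'll lower it and push home.

Units first: shifts go in shares of 50 mm and turns go in shares of 4 rad. So 0.009 m is 0.18, 0.0017 m is 0.034.

```bash
python3 jog.py '[[[0.034,0,0.18,0,0,0,0.5],[0.034,0,0.18,0,0,0,0.5],[0.034,0,0.18,0,0,0,0.5],[0,0,0,0,0,0,0.5],[0,0,0,0,0,0,0.5]]]'
python3 jog.py '[[[0.064,0,0.046,0,0,0,0.5],[0.064,0,0.046,0,0,0,0.5],[0,0,0,0,0,0,0.5]]]'
python3 - <<'E'
from h import *
p,r=place(.083,x=-.05,z=.002,g=.096,c=0); to(p,r*R.from_rotvec([0,-.65,0])); print((bot.get_obs()['wrist_force'])@np.array([X,Y,Z]).T)
s=snap('scene','s5')
P=cloud(s)[...,:3]; Q=np.stack([(P-O)@X,(P-O)@Y,P[...,2]],-1)
for nm,a,b in(('new',.05,.12),('std',-.04,.02)):
  s=Q[(Q[...,1]>a)&(Q[...,1]<b)&(Q[...,0]>-.13)&(Q[...,0]<-.005)&(Q[...,2]>.015)]
  for z0 in np.arange(.02,.12,.02):
    t=s[(s[:,2]>=z0)&(s[:,2]<z0+.02)]
    if len(t)>3: print(nm,round(z0,2),len(t),np.median(t[:,0]).round(4),np.percentile(t[:,1],[3,97]).round(4))
E
```

```text
clock: 14.8
tool_pos: [0.4989, 0.0432, 0.0949]
ee_rot: [3.141, -0.625, 1.662]
wrist_force: [-0.2, 0.2, -2.7]
grip_width: 0.685
grasp_force: 30.0
clock: 15.1
tool_pos: [0.4993, 0.0459, 0.0953]
ee_rot: [3.139, -0.615, 1.663]
wrist_force: [-5.8, -21.8, 1.5]
grip_width: 0.684
grasp_force: 30.0
t 15.1 q [-0.4309  0.2374  1.8949  0.5358  1.3767 -0.7279] pos [0.4993 0.0459 0.0953] F [ -5.8326 -21.7665   1.4738] w 0.6841883283646912 g 30.033075213432312
d tool [-0.0004 -0.0013  0.0015] rot [0.0021 0.0092 0.0009]
[-21.1428   7.7961   1.4738]
new 0.02 167 -0.0492 [0.054  0.1108]
new 0.04 175 -0.0431 [0.0526 0.1104]
new 0.06 159 -0.0372 [0.053  0.1109]
new 0.08 45 -0.0328 [0.0522 0.0816]
new 0.1 7 -0.0406 [0.0505 0.0519]
std 0.02 146 -0.0508 [-0.0371  0.0173]
std 0.04 150 -0.0445 [-0.0379  0.018 ]
std 0.06 151 -0.0382 [-0.0376  0.0177]
std 0.08 17 -0.0351 [-0.0313  0.0182]
std 0.1 4 -0.0244 [-0.0246 -0.0193]
```

To row units: -0.0022 m is -0.044, 0.0003 m is 0.006.

```bash
python3 jog.py '[[[-0.044,0,0.006,0,0,0,0.5],[0,0,0,0,0,0,0.5],[0,0,0,0,0,0,0.5]]]'
python3 jog.py '[[[0,0,0,0,0,0,0.72],[0,0,0,0,0,0,0.76],[0,0,0,0,0,0,0.8],[0,0,0,0,0,0,0.8],[0,0,-0.4,0,0,0,0.8],[0,0,-0.8,0,0,0,0.8],[0,0,-0.9,0,0,0,0.8],[0,0,-0.9,0,0,0,0.8],[0,0,-0.6,0,0,0,0.8]]]'
cat > ck.py <<'E'
from h import *
import sys
f,slots=sys.argv[1],sys.argv[2:]
s=snap('scene',f); t=snap('top',f+'t')
S={'near':(.04,.13),'std':(-.05,.03),'far':(-.15,-.06)}
for cam,im in(('scene',s),('top',t)):
  P=cloud(im)[...,:3]; Q=np.stack([(P-O)@X,(P-O)@Y,P[...,2]],-1)
  for nm in slots:
    a,b=S[nm]; q=Q[(im['frame'].min(-1)>95)&(Q[...,1]>a)&(Q[...,1]<b)&(Q[...,0]>-.09)&(Q[...,0]<-.004)&(Q[...,2]>.018)&(Q[...,2]<.14)]
    if len(q)<30: print(cam,nm,len(q));continue
    A=np.c_[q[:,2],q[:,1],np.ones(len(q))]; c=np.linalg.lstsq(A,q[:,0],rcond=None)[0]
    print(cam,nm,len(q),'lean deg',np.degrees(np.arctan(c[0])).round(1),'skew',c[1].round(3),'front x at z0',(c[2]+c[1]*np.median(q[:,1])).round(4),'y',np.percentile(q[:,1],[2,98]).round(4),'zmax',Q[(Q[...,1]>a)&(Q[...,1]<b)&(Q[...,0]>-.06)&(Q[...,0]<-.002)][:,2].max().round(3))
E
python3 ck.py s6 near std; python3 -c "
import cv2;cv2.imwrite('pics/c6.png',cv2.resize(cv2.imread('pics/s6.png')[140:300,170:370],(600,480)))"
python3 - <<'E'
from h import *
to([.6446,-.1754,.2])
E
```

```text
clock: 15.45
tool_pos: [0.5, 0.0458, 0.0945]
ee_rot: [3.138, -0.619, 1.663]
wrist_force: [-2.9, -13.6, 2.6]
grip_width: 0.68
grasp_force: 30.0
clock: 16.35
tool_pos: [0.5089, -0.0571, 0.2425]
ee_rot: [3.137, -0.623, 1.664]
wrist_force: [1.0, 0.1, 0.9]
grip_width: 0.798
grasp_force: 0.0
scene near 1006 lean deg 17.2 skew 0.038 front x at z0 -0.0583 y [0.0514 0.1103] zmax 0.166
scene std 946 lean deg 17.6 skew 0.019 front x at z0 -0.0602 y [-0.041   0.0178] zmax 0.152
top near 357 lean deg 17.1 skew 0.002 front x at z0 -0.0554 y [0.0532 0.1105] zmax 0.151
top std 347 lean deg 17.8 skew -0.005 front x at z0 -0.0573 y [-0.0396  0.018 ] zmax 0.15
t 16.45 q [-0.589   0.1601  1.6776  0.4786  1.7038 -0.7139] pos [ 0.5103 -0.0583  0.2436] F [ 0.3625  1.8984 -0.3857] w 0.8007508247641468 g 0.0
d tool [-0.1305  0.123  -0.0385] rot
```

View pics/c6.png

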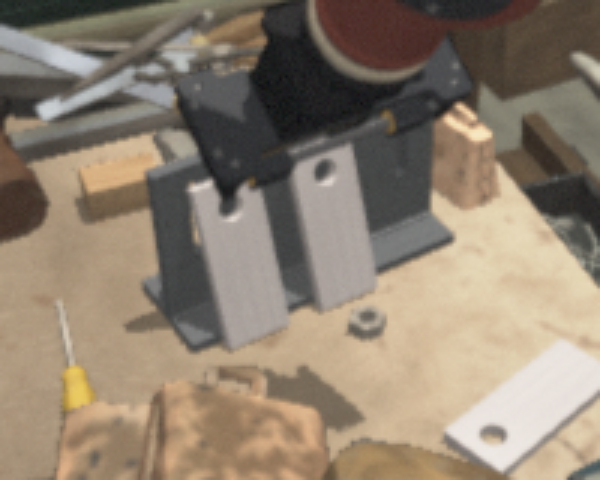

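The near plate stands home: lean 17°, y = +0.082 against −0.011 for the standing plate. In the crop it is at (240,270), parallel to the standing plate at (335,230), and the nut has not moved.

For the far plate, I'll pick it vertically, lay it down where the first one was (hole end away), and then repeat the same tilted regrip.

To row units: -0.1478 rad is -0.037.

```bash
python3 jog.py '[[[0,0,0,0,-0.0313,0,1],[0,0,0,0,-0.0313,0,1],[0,0,0,0,-0.0313,0,1],[0,0,0,0,-0.0313,0,1],[0,0,0,0,-0.031,0,1],[0,0,0,0,0,-0.037,1],[0,0,0,0,0,-0.037,1],[0,0,0,0,0,-0.037,1],[0,0,0,0,0,-0.037,1],[0,0,0,0,0,-0.037,1]]]'
python3 jog.py '[[[0,0,0,0,0,-0.037,1],[0,0,0,0,0,-0.037,1],[0,0,0,0,0,-0.037,1],[0,0,0,0,0,-0.037,1],[0,0,0,0,0,-0.037,1],[0,0,0,0,0,-0.037,1],[0,0,0,0,0,-0.037,1],[-0.472,-0.754,0.4,0,0,0,1],[-0.472,-0.754,0.4,0,0,0,1]]]'
python3 jog.py '[[[-0.472,-0.754,0.4,0,0,0,1],[-0.472,-0.754,0.4,0,0,0,1],[0,0,0,0,0,0,1],[0,0,0,0,0,0,1],[0,0,0,0,0,0,1]]]'
python3 - <<'E'
from h import *
to([.6446,-.1754,.004],down(3.4353))
E
```

```text
clock: 17.45
tool_pos: [0.5072, -0.0544, 0.2381]
ee_rot: [3.141, -0.002, 2.408]
wrist_force: [0.1, -0.6, 0.3]
grip_width: 1.005
grasp_force: 0.0
clock: 18.35
tool_pos: [0.5758, -0.1131, 0.1992]
ee_rot: [3.141, 0.003, -2.845]
wrist_force: [0.8, -0.1, -0.0]
grip_width: 0.997
grasp_force: 0.0
clock: 18.85
tool_pos: [0.6418, -0.1714, 0.1598]
ee_rot: [3.14, 0.001, -2.847]
wrist_force: [0.3, 0.2, 1.5]
grip_width: 0.996
grasp_force: 0.0
t 18.85 q [-0.3804  0.359   1.4767  0.0018  1.3057 -2.2464] pos [ 0.6418 -0.1714  0.1598] F [0.293 0.176 1.514] w 0.9962017157439818 g 0.0
d tool [-0.0013 -0.0049  0.1558] rot [0.0012 0.0012 0.0011]
```

To row units: 0.04 m is 0.8, 0.025 m is 0.5.

```bash
python3 jog.py '[[[-0.026,-0.098,0.8,0,0,0,1],[0,0,0.8,0,0,0,1],[0,0,0.8,0,0,0,1],[0,0,0.5,0,0,0,1],[0,0,0.19,0,0,0,1],[0,0,0,0,0,0,1],[0,0,0,0,0,0,0.5],[0,0,0,0,0,0,0.5],[0,0,0,0,0,0,0.5],[0,0,0,0,0,0,0.5]]]'
python3 jog.py '[[[0,0,0,0,0,0,0.5],[0,0,0,0,0,0,0.5]]]'
python3 - <<'E'
from h import *
to([.6446,-.1754,.004],down(3.4353))
E
```

```text
clock: 19.85
tool_pos: [0.6458, -0.1771, 0.0065]
ee_rot: [-3.141, 0.003, -2.848]
wrist_force: [0.0, -1.6, 0.3]
grip_width: 0.722
grasp_force: 0.0
clock: 20.05
tool_pos: [0.6456, -0.177, 0.0063]
ee_rot: [-3.141, 0.002, -2.848]
wrist_force: [-1.1, 1.1, 6.1]
grip_width: 0.683
grasp_force: 30.0
t 20.05 q [-0.3859  0.5431  1.5409  0.0014  1.0557 -2.2511] pos [ 0.6456 -0.177   0.0063] F [-1.1151  1.0725  6.0794] w 0.6827644310494566 g 30.001333951950073
d tool [0.0005 0.0018 0.0023] rot [-0.0002  0.0022  0.0001]
```

To row units: -0.045 m is -0.9, -0.02 m is -0.4, 0.1487 rad is 0.0372.

```bash
python3 jog.py '[[[0,0,-0.4,0,0,0,0.5],[0,0,-0.9,0,0,0,0.5],[0,0,-0.9,0,0,0,0.5],[0,0,-0.9,0,0,0,0.5],[0,0,-0.9,0,0,0,0.5],[0,0,0,0,0,0.0372,0.5],[0,0,0,0,0,0.0372,0.5],[0,0,0,0,0,0.0372,0.5],[0,0,0,0,0,0.0372,0.5],[0,0,0,0,0,0.0372,0.5]]]'
python3 jog.py '[[[0,0,0,0,0,0.0372,0.5],[0,0,0,0,0,0.0372,0.5],[0,0,0,0,0,0.0372,0.5],[0,0,0,0,0,0.0372,0.5],[0,0,0,0,0,0.0372,0.5],[0,0,0,0,0,0.0372,0.5],[0,0,0,0,0,0.0372,0.5],[0,0,0,0,0,0.0372,0.5],[0,0,0,0,0,0.0372,0.5],[0,0,0,0,0,0.0372,0.5]]]'
python3 jog.py '[[[0,0,0,0,0,0.0372,0.5],[0,0,0,0,0,0.0372,0.5],[0,0,0,0,0,0.0372,0.5],[0,0,0,0,0,0.0372,0.5],[0,0,0,0,0,0.0372,0.5],[0,0,0,0,0,0.0372,0.5],[-0.58,-0.538,0,0,0,0,0.5],[-0.58,-0.538,0,0,0,0,0.5],[-0.58,-0.538,0,0,0,0,0.5],[-0.58,-0.538,0,0,0,0,0.5]]]'
python3 jog.py '[[[-0.58,-0.538,0,0,0,0,0.5],[0,0,0,0,0,0,0.5],[0,0,0,0,0,0,0.5],[0,0,0,0,0,0,0.5]]]'
python3 - <<'E'
from h import *
to([.4663,-.0936,.0065],down(.312))
E
```

```text
clock: 21.05
tool_pos: [0.644, -0.1766, 0.2036]
ee_rot: [3.141, -0.002, 2.686]
wrist_force: [0.1, -0.2, -3.7]
grip_width: 0.681
grasp_force: 30.0
clock: 22.05
tool_pos: [0.644, -0.1766, 0.2036]
ee_rot: [-3.139, -0.001, 1.199]
wrist_force: [-0.6, -0.2, -4.1]
grip_width: 0.684
grasp_force: 30.0
clock: 23.05
tool_pos: [0.4992, -0.1094, 0.2036]
ee_rot: [-3.139, 0.001, 0.313]
wrist_force: [0.1, -0.1, -2.0]
grip_width: 0.683
grasp_force: 30.0
clock: 23.45
tool_pos: [0.4662, -0.0939, 0.2053]
ee_rot: [3.142, -0.002, 0.313]
wrist_force: [1.0, 0.2, -2.1]
grip_width: 0.679
grasp_force: 30.0
t 23.45 q [-0.3657 -0.1328  1.9244  0.0012  1.3484  0.8923] pos [ 0.4662 -0.0939  0.2053] F [ 0.9981  0.1881 -2.0622] w 0.6794403983717472 g 29.99907374382019
d tool [-0.0002 -0.0003  0.1988] rot [ 0.     -0.0019  0.0005]
```

To row units: 0.045 m is 0.9, 0.015 m is 0.3.

```bash
python3 jog.py '[[[0,0,0.9,0,0,0,0.5],[0,0,0.9,0,0,0,0.5],[0,0,0.9,0,0,0,0.5],[0,0,0.9,0,0,0,0.5],[0,0,0.3,0,0,0,0.5],[0,0,0.08,0,0,0,0.5],[0,0,0,0,0,0,0.5],[0,0,0,0,0,0,0.5]]]'
python3 jog.py '[[[0,0,0,0,0,0,0.85],[0,0,0,0,0,0,0.85],[0,0,-0.1,0,-0.0325,0,0.85],[0,0,0,0,-0.0325,0,0.85],[0,0,0,0,-0.0325,0,0.85],[0,0,0,0,-0.0325,0,0.85],[0,0,0,0,-0.0325,0,0.85],[0,0,0,0,0,0,0.85],[0,0,0,0,0,0,0.85],[0,0,0,0,0,0,0.85]]]'
python3 - <<'E'
from h import *
to([.4663,-.0936,.0068],down(.312)*R.from_rotvec([0,-.65,0]))
E
```

```text
clock: 24.25
tool_pos: [0.4667, -0.094, 0.0058]
ee_rot: [-3.141, -0.002, 0.312]
wrist_force: [-0.2, 0.2, -3.5]
grip_width: 0.688
grasp_force: 30.0
clock: 25.25
tool_pos: [0.4661, -0.0937, 0.0121]
ee_rot: [3.141, 0.645, 0.312]
wrist_force: [0.8, 0.3, 0.7]
grip_width: 0.85
grasp_force: 0.0
t 25.25 q [-0.1646  0.6257  1.5601 -0.28    1.5461  1.1865] pos [ 0.4661 -0.0937  0.0121] F [0.7508 0.285  0.6739] w 0.8504469015115563 g 0.0
d tool [ 0.0034 -0.      0.0041] rot [ 0.0005 -0.0048  0.0001]
```

To row units: 0.004 m is 0.08, 0.003 m is 0.06.

```bash
python3 jog.py '[[[0.06,0,0.08,0,0,0,0.85],[0,0,0,0,0,0,0.85],[0,0,0,0,0,0,0.5],[0,0,0,0,0,0,0.5],[0,0,0,0,0,0,0.5],[0,0,0,0,0,0,0.5],[0,0,0,0,0,0,0.5]]]'
python3 jog.py '[[[-0.24,0,-0.32,0,0,0,0.5],[-0.544,0,-0.718,0,0,0,0.5],[-0.544,0,-0.718,0,0,0,0.5],[-0.544,0,-0.718,0,0,0,0.5],[-0.544,0,-0.718,0,0,0,0.5],[-0.484,0,-0.638,0,0,0,0.5],[0,0,0,-0.0227,0,-0.0299,0.5],[0,0,0,-0.0227,0,-0.0299,0.5],[0,0,0,-0.0227,0,-0.0299,0.5],[0,0,0,-0.0227,0,-0.0299,0.5]]]'
python3 jog.py '[[[0,0,0,-0.0227,0,-0.0299,0.5],[0,0,0,-0.0227,0,-0.0299,0.5],[0,0,0,-0.0227,0,-0.0299,0.5],[0,0,0,-0.0227,0,-0.0299,0.5],[0,0,0,-0.0227,0,-0.0299,0.5],[0,0,0,0,0.035,0,0.5],[0,0,0,0,0.035,0,0.5],[0,0,0,0,0.035,0,0.5],[0,0,0,0,0.035,0,0.5],[0,0,0,0,0.035,0,0.5]]]'
python3 jog.py '[[[0,0,0,0,0.035,0,0.5],[0,0,0,0,0.035,0,0.5],[0,0,0,0,0.035,0,0.5],[0,0,0,0,0.035,0,0.5],[0,0,0,0,0.0038,0,0.5],[0,0,0,0,0,0,0.5],[0,0,0,0,0,0,0.5]]]'
python3 - <<'E'
from h import *
p,r=place(-.104,x=-.075,z=.022,g=.0945,c=0); print(p); to(p,r*R.from_rotvec([0,-.65,0]))
E
```

```text
clock: 25.95
tool_pos: [0.4659, -0.0936, 0.0067]
ee_rot: [3.141, 0.649, 0.313]
wrist_force: [-0.4, -1.6, 3.3]
grip_width: 0.68
grasp_force: 30.1
clock: 26.95
tool_pos: [0.4659, -0.0929, 0.2452]
ee_rot: [-3.14, 0.648, 0.92]
wrist_force: [-0.2, 0.2, -2.6]
grip_width: 0.686
grasp_force: 30.0
clock: 27.95
tool_pos: [0.4661, -0.093, 0.247]
ee_rot: [3.138, -0.056, 1.664]
wrist_force: [-0.2, 0.2, -4.4]
grip_width: 0.686
grasp_force: 30.0
clock: 28.65
tool_pos: [0.4659, -0.093, 0.2464]
ee_rot: [3.14, -0.623, 1.664]
wrist_force: [-0.2, 0.1, -3.0]
grip_width: 0.685
grasp_force: 30.0
[0.68653165 0.03805519 0.1123708 ]
t 28.65 q [-0.6827  0.1111  1.7276  0.4385  1.7501 -0.796 ] pos [ 0.4659 -0.093   0.2464] F [-0.1738  0.1408 -3.049 ] w 0.6845043946251418 g 29.998280704021454
d tool [0.011  0.2316 0.1734] rot [0.0004 0.0007 0.0017]
```

```bash
python3 jog.py '[[[0.044,0.926,0,0,0,0,0.5],[0.044,0.926,0,0,0,0,0.5],[0.044,0.926,0,0,0,0,0.5],[0.044,0.926,0,0,0,0,0.5],[0.044,0.926,0,0,0,0,0.5],[0,0,0.694,0,0,0,0.5],[0,0,0.694,0,0,0,0.5],[0,0,0.694,0,0,0,0.5]]]'
python3 jog.py '[[[0,0,0.694,0,0,0,0.5],[0,0,0.694,0,0,0,0.5],[0,0,0,0,0,0,0.5],[0,0,0,0,0,0,0.5],[0,0,0,0,0,0,0.5]]]'
python3 - <<'E'
from h import *
p,r=place(-.104,x=-.05,z=.002,g=.0945,c=0); to(p,r*R.from_rotvec([0,-.65,0]))
s=snap('scene','s8'); P=cloud(s)[...,:3]; Q=np.stack([(P-O)@X,(P-O)@Y,P[...,2]],-1)
for nm,a,b in(('far',-.15,-.065),('std',-.045,.025)):
  s=Q[(Q[...,1]>a)&(Q[...,1]<b)&(Q[...,0]>-.13)&(Q[...,0]<-.02)&(Q[...,2]>.022)]
  for z0 in np.arange(.02,.12,.02):
    t=s[(s[:,2]>=z0)&(s[:,2]<z0+.02)]
    if len(t)>3: print(nm,round(z0,2),len(t),np.median(t[:,0]).round(4),np.percentile(t[:,1],[3,97]).round(4))
E
```

```text
clock: 29.45
tool_pos: [0.6906, -0.0001, 0.1688]
ee_rot: [3.138, -0.623, 1.668]
wrist_force: [-0.1, 0.2, -3.9]
grip_width: 0.678
grasp_force: 30.0
clock: 29.95
tool_pos: [0.6879, 0.0377, 0.1151]
ee_rot: [3.135, -0.623, 1.667]
wrist_force: [-0.7, -0.3, -2.2]
grip_width: 0.684
grasp_force: 30.0
t 29.95 q [-0.3344  0.6006  1.3616  0.565   1.4808 -0.5684] pos [0.6879 0.0377 0.1151] F [-0.6733 -0.3447 -2.165 ] w 0.6838840303484955 g 29.998402297496796
d tool [ 0.0074 -0.0014  0.0334] rot [0.0037 0.0007 0.004 ]
far 0.02 95 -0.0797 [-0.1341 -0.0765]
far 0.04 143 -0.0751 [-0.134  -0.0759]
far 0.06 156 -0.0683 [-0.133  -0.0763]
far 0.08 132 -0.0629 [-0.1347 -0.0759]
far 0.1 11 -0.0554 [-0.1365 -0.1278]
std 0.02 141 -0.0502 [-0.0401  0.0177]
std 0.04 155 -0.0447 [-0.0407  0.0173]
std 0.06 165 -0.0378 [-0.0406  0.0175]
std 0.08 162 -0.0316 [-0.0408  0.0178]
std 0.1 152 -0.0259 [-0.0397  0.0173]
```

To row units: 0.0101 m is 0.202, 0.0018 m is 0.036.

```bash
python3 jog.py '[[[0.036,0,0.202,0,0,0,0.5],[0.036,0,0.202,0,0,0,0.5],[0.036,0,0.202,0,0,0,0.5],[0,0,0,0,0,0,0.5],[0,0,0,0,0,0,0.5]]]'
python3 jog.py '[[[0.048,0,0.034,0,0,0,0.5],[0.048,0,0.034,0,0,0,0.5],[0,0,0,0,0,0,0.5]]]'
python3 - <<'E'
from h import *
p,r=place(-.104,x=-.05,z=.002,g=.0945,c=0); to(p,r*R.from_rotvec([0,-.65,0])); print((bot.get_obs()['wrist_force'])@np.array([X,Y,Z]).T)
E
```

```text
clock: 30.5
tool_pos: [0.6846, 0.0607, 0.0915]
ee_rot: [3.139, -0.627, 1.664]
wrist_force: [-0.7, 0.4, 1.4]
grip_width: 0.682
grasp_force: 30.0
clock: 30.8
tool_pos: [0.6847, 0.0612, 0.0915]
ee_rot: [3.138, -0.619, 1.663]
wrist_force: [-3.2, -16.2, 4.8]
grip_width: 0.683
grasp_force: 30.0
t 30.8 q [-0.3027  0.6099  1.3948  0.5732  1.4273 -0.563 ] pos [0.6847 0.0612 0.0915] F [ -3.2272 -16.2484   4.7811] w 0.6831575239578288 g 30.010452568531036
d tool [ 0.0019 -0.0003  0.0003] rot [0.0031 0.0054 0.0007]
[-15.8858   4.6977   4.7811]
```

To row units: -0.045 m is -0.9, -0.04 m is -0.8.

```bash
python3 jog.py '[[[-0.036,0,-0.026,0,0,0,0.5],[0,0,0,0,0,0,0.5],[0,0,0,0,0,0,0.72],[0,0,0,0,0,0,0.76],[0,0,0,0,0,0,0.8],[0,0,0,0,0,0,0.8],[0,0,-0.4,0,0,0,0.8],[0,0,-0.8,0,0,0,0.8],[0,0,-0.9,0,0,0,0.8],[0,0,-0.9,0,0,0,0.8]]]'
python3 jog.py '[[[0,0,-0.9,0,0,0,0.8],[0,0,-0.9,0,0,0,0.8],[0,0,-0.9,0,0,0,0.8],[0,0,0,0,0,0,0.8],[0,0,0,0,0,0,0.8],[0,0,0,0,0,0,0.8]]]'
python3 ck.py s9 near std far; python3 -c "
import cv2,numpy as np
a=cv2.resize(cv2.imread('pics/s9.png')[140:300,170:370],(400,320));b=cv2.resize(cv2.imread('pics/s9t.png')[130:290,200:400],(400,320));cv2.imwrite('pics/c9.png',np.hstack([a,b]))"
```

```text
clock: 31.8
tool_pos: [0.6916, -0.024, 0.2136]
ee_rot: [3.141, -0.626, 1.664]
wrist_force: [1.1, -1.0, 0.1]
grip_width: 0.8
grasp_force: 0.0
clock: 32.4
tool_pos: [0.6986, -0.1018, 0.3204]
ee_rot: [-3.14, -0.627, 1.663]
wrist_force: [0.4, 0.2, -0.5]
grip_width: 0.797
grasp_force: 0.0
scene near 1043 lean deg 17.3 skew 0.029 front x at z0 -0.0586 y [0.0512 0.1104] zmax 0.168
scene std 952 lean deg 17.9 skew 0.035 front x at z0 -0.0604 y [-0.041   0.0181] zmax 0.169
scene far 886 lean deg 18.1 skew 0.04 front x at z0 -0.0614 y [-0.1339 -0.0739] zmax 0.169
top near 354 lean deg 17.1 skew 0.004 front x at z0 -0.0554 y [0.0531 0.1101] zmax 0.15
top std 344 lean deg 17.7 skew -0.001 front x at z0 -0.0572 y [-0.0397  0.0175] zmax 0.151
top far 340 lean deg 18.2 skew -0.003 front x at z0 -0.0587 y [-0.1326 -0.0743] zmax 0.15
```

View pics/c9.png

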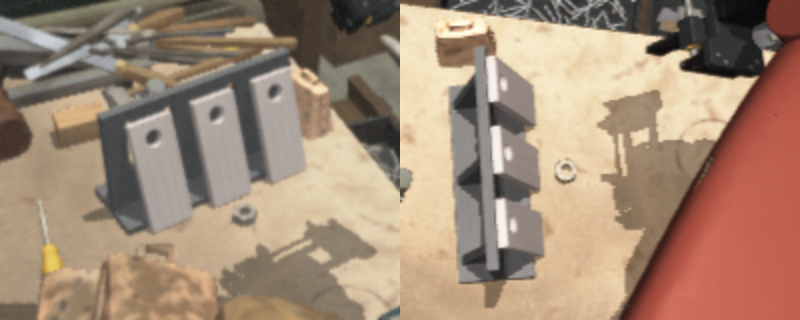

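Both views show three parallel plates at even gaps, all leaning about 17–18° and home at the base. The nut and bell are where they were, and the gripper is clear.

```bash
python3 -c "
from workcell import bot
print(bot.hand_in())"
```

```text
the job is handed in; nothing more can be done
None
```

Both plates stand hole end up against the angle plate, one on each side of the standing plate, leaning about 17–18° with feet at the base and about 93–94 mm from its foot; I handed the job in at about 32 s, and no verdict was returned.

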